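# Sort the mixed-up rock specimens back into their own trays

## Task

The three rock specimens have been put back in each other's trays: move them so that the round core stands in the round tray, the square block in the square tray and the oblong slab in the oblong tray, each upright and in the middle of its tray. The clean specimens must not touch one another or the bare bench at any time (the empty cork mat is there as a free spot); set them down gently rather than dropping them. Leave the eyepiece and the pencil where they are.

Things in the scene. Friction and masses are not known exactly. Their poses are not given: they have to be found in the camera images.
- core_center (a point): drill-core stub, a plain cylinder 44 mm in diameter and 54 mm tall, about 0.16 to 0.27 kg, dark grey-brown stone, stands upright; origin at its centre, 27 mm above its underside, z up. At the start it stands in the square tray, up to 11 mm off its middle.
- block_center (a point): sawn block, 42 x 42 mm and 54 mm tall, about 0.19 to 0.33 kg, dark grey-brown stone, stands upright; origin at its centre, 27 mm above its underside, z up, x and y square to its sides. At the start it stands in the oblong tray, up to 11 mm off its middle.
- slab_center (a point): sawn slab, 60 mm long (its x) by 28 mm thick (its y) and 54 mm tall, about 0.18 to 0.32 kg, dark grey-brown stone, stands upright; origin at its centre, 27 mm above its underside, z up. At the start it stands in the round tray, up to 11 mm off its middle.
- round_tray: shallow round tray, 100 mm outer and 92 mm inner diameter, white plastic, fixed to the bench; floor 4 mm thick, rim 9 mm high over the bench and 4 mm thick; origin at the centre of its underside, on the bench, z up; trays and mat lie anywhere in one band ahead of the robot, in any order.
- square_tray: shallow square tray, 96 x 96 mm outside, 88 x 88 mm inside, white plastic, fixed to the bench; floor 4 mm thick, rim 9 mm high over the bench and 4 mm thick; origin at the centre of its underside, on the bench, z up, x and y square to its sides.
- oblong_tray: shallow oblong tray, 130 mm (its x) by 84 mm (its y) outside, 122 x 76 mm inside, white plastic, fixed to the bench; floor 4 mm thick, rim 9 mm high over the bench and 4 mm thick; origin at the centre of its underside, on the bench, z up.
- cork_mat: square cork mat, 110 x 110 mm and 4 mm thick, fixed to the bench, empty at the start: the free spot; origin at the centre of its underside, on the bench, z up.
- eyepiece: bystander: a microscope eyepiece standing beyond the trays, black over a steel foot, 42 mm in diameter, 54 mm tall; origin at the centre of its underside.
- pencil: bystander: a yellow pencil lying beyond the trays, about 190 mm long along its y, 7 mm thick; origin under its middle.
Things that resemble listed ones, but are neither listed nor needed, are in the scene too. Leave any blue, green or red look-alike of the round_tray alone.

How it is judged (in metres and radians):
At the end, for the whole second after the job is handed in: Core in the round tray, block in the square tray, slab in the oblong tray: each specimen's centre within 15 mm (horizontally) of its tray's centre, its underside on the tray's floor (centre 27 to 34 mm above the tray's underside), upright within 0.08 rad, at rest (below 0.02 m/s) and released (horizontal distance between core_center and round_tray below 0.015 m and angle between each of core_center, block_center, slab_center's own z axis and vertical below 0.08 rad and z of core_center in the frame of round_tray between 0.027 and 0.034 m and linear speed of each of core, block, slab below 0.02 m/s and contact force between the fingers and core below 0.1 N and horizontal distance between block_center and square_tray below 0.015 m and z of block_center in the frame of square_tray between 0.027 and 0.034 m and contact force between the fingers and block below 0.1 N and horizontal distance between slab_center and oblong_tray below 0.015 m and z of slab_center in the frame of oblong_tray between 0.027 and 0.034 m and contact force between the fingers and slab below 0.1 N); the robot touches nothing.
It fails at once if a specimen touches the bare bench top (contact force between any of core, block, slab and table above 0.2 N).
It fails at once if two specimens touch each other (contact force between core and block above 0.2 N or contact force between any of block, core and slab above 0.2 N).
It fails at once if a specimen is dropped: it moves faster than 0.7 m/s while no finger holds it (a fall of about 25 mm) ((linear speed of core above 0.7 m/s and contact force between the fingers and core below 0.05 N) or (linear speed of block above 0.7 m/s and contact force between the fingers and block below 0.05 N) or (linear speed of slab above 0.7 m/s and contact force between the fingers and slab below 0.05 N)).
It fails at once if the eyepiece or the pencil is moved by more than 20 mm (distance of any of eyepiece, pencil from where it was at the start of the episode above 0.02 m).
It also fails if it takes over 109 s, if anything falls off the work surface, if the arm or the gripper's body presses on something with over 40 N, if the wrist force passes 120 N, or if a joint passes its speed limit or range.

## Robot

A 6-joint arm with a two-finger parallel gripper is mounted at the origin on the work surface. World frame = base frame: x ahead of the robot, y to its left, z up, the work surface at z = 0. Lengths are in mm, angles in degrees, forces in N, time in s.
With the tool pointing down it reaches from about 350 to 875 mm from the base axis. Payload 15.5 kg.
Tool frame: the origin (TCP) lies midway between the tips of the shut fingers; the grasp point (between the pads) lies 19 mm behind it; y points along the fingers, z is the direction in which the jaws open and shut, and the axes are right-handed (so a half turn about y gives the same grasp; the last joint's range is limited). The gripper opens to 85 mm and grips with 20 to 120 N. Pads are 22 mm wide; open, the fingers measure 114 mm over their backs; the gripper's body (76 mm by 85 mm) begins 54 mm behind the grasp point. The pads swing forward as they close: fully open they stand 13 mm farther back than shut.
Start: joints at [-74.341, 28.281, 77.091, -0, 74.628, -5.472], TCP at [225.311, -582.976, 207.677] pointing down, gripper open.
Joint ranges: [-166.48, 166.48], [-47.26, 123.95], [12.59, 153.08], [-70.14, 250.14], [6.76, 159.57], [-176.63, 176.63]. Speed limits (degrees/s): [108.29, 108.29, 147.25, 172.46, 172.46, 172.46].

## Interface

Orientations are given as [roll, pitch, yaw] about the fixed x, y, z axes, in that order (R = Rz(yaw) Ry(pitch) Rx(roll)).
In Python, from bench import sense, capture, camera_model, hand_in gives the robot as it stands.
- The arm moves only by the shell command python3 -m jog 'ROWS' [FORCE]. ROWS is JSON, a list of rows, each an object of numbers: "fingers": the opening, from 0 (shut) to 1 (fully open); "dx", "dy", "dz": the shift along the tool's x, y, z in cm; "ax", "ay", "az": the turn, a rotation vector about the tool's x, y, z in degrees. In form: [{"fingers": .., "dx": .., "dy": .., "dz": .., "ax": .., "ay": .., "az": ..}, ...]. A call has 1 to 10 rows; each row shifts and turns the commanded pose from where the row before left it, along the tool's axes as they then stand; what a row does not reach is not made up. A row lasts 1/8 s, in which the tool goes at most 62.5 mm and 10.7 degrees, less where a joint would pass 70% of its speed; a pose out of reach is approached as far as the arm can. A call is refused whole if a number of a shift passes 6.25 or a number of a turn 10.7, either way. A call with a gripper value outside its range is refused whole. The fingers move at their own pace and stop on an object; FORCE is the grip in N (left out, the last holds). Time passes only in rows, so rows that do not move let the fingers close. It gives the time, the measured TCP pose, the force and the opening at its end, in the units of the state.
- sense(): the state, without advancing time (a new reading comes with each control period).
- capture(name): name is "side" or "top"; returns (picture, depth): 420x560x3 uint8, red, green, blue; 420x560 float32, mm along the optical axis (not along the pixel's ray), 0 where there is no reading.
- camera_model(name): a dict with "intrinsics" (3x3 intrinsics, pixels), "k1" (the pictures are not rectified: a ray, as slopes to the right and down, at radius r is drawn at 1 + k1 r^2 times it, then the intrinsics apply), "R" (3x3) and "t" (3): a world point X has camera coordinates R X + t. Camera axes: x right, y down, z forward; pixel columns grow to the right and rows downward; lengths in mm; the calibration is good to about 2 mm. A picture is of the moment at which its call begins. camera_model takes no time and is no camera call.
- hand_in(): hands the job in, once; it reports no verdict.
The state is a dict: "clock": time; "qpos": joint angles; "qd": joint speeds; "effort": joint torques, N m; "position": TCP position; "ee_rot": TCP orientation; "ft_force": force on the tool from outside, world axes, zero at the start; "moment": the same for the moment, N m; "gripper_width": finger opening in mm.
Only numpy, scipy, OpenCV 4.12 (cv2) and the standard library are available. Lean on these libraries where they do the work, as an engineer would, in place of code of your own. Each camera call takes 0.05 s, during which the arm holds its last target. There are 200 camera calls.

## Working session

There is one attempt and no reset: what is moved stays moved. The work goes in short steps, Python scripts to look and compute and a shell command to move; the robot and the scene stay as the last step left them, time stands still between calls to the robot, and variables do not carry over. Pictures are saved under pics/ and viewed, about 12 in all and at most 16, crops included, and the job is handed in when it is done.

```bash
mkdir -p pics
python3 - <<'E'
from bench import *
import cv2,numpy as np
for n in("top","side"):
    p,d=capture(n); cv2.imwrite(f"pics/{n}0.png",p[:,:,::-1]); np.save(f"{n}0d.npy",d)
    print(n,camera_model(n), (d>0).mean())
print(sense())
E
```

```text
top {'intrinsics': array([[455.84703412,   0.        , 269.6679024 ],
       [  0.        , 455.84703412, 208.29031428],
       [  0.        ,   0.        ,   1.        ]]), 'k1': -0.11928928813175542, 'R': array([[ 0.00813821, -0.99969024, -0.02352014],
       [-0.98689828, -0.00423939, -0.16128797],
       [ 0.1611383 ,  0.02452459, -0.98662708]]), 't': array([-67.32996649, 564.69237448, 971.32010298])} 0.9958886054421768
side {'intrinsics': array([[413.01252014,   0.        , 269.69303852],
       [  0.        , 413.01252014, 210.54533583],
       [  0.        ,   0.        ,   1.        ]]), 'k1': -0.07523993616847888, 'R': array([[ 0.96306998, -0.26900849, -0.01143044],
       [-0.2035598 , -0.69965828, -0.68486619],
       [ 0.17623742,  0.66190084, -0.7285792 ]]), 't': array([-565.96952764,   93.14919447,  930.14685491])} 0.9961777210884354
{'clock': 0.1, 'qpos': array([-7.43400926e+01,  2.83104521e+01,  7.71230833e+01,  8.76109420e-05,
        7.46262069e+01, -5.47046084e+00]), 'qd': array([-0.08922002, -0.13075942, -0.04313155,  0.12317659,  0.05241409,
       -0.05855696]), 'effort': array([ 4.42559598e-03, -8.83591175e+01, -3.84562540e+01,  4.28435114e-04,
        5.11441205e-03,  4.51224048e-05]), 'position': array([ 225.23414585, -582.65113223,  207.1722871 ]), 'ee_rot': array([-9.00594622e+01,  5.77945449e-03, -1.58869658e+02]), 'ft_force': array([-0.0758151 , -0.04712982,  0.25039529]), 'moment': array([ 0.0323448 , -0.03596606, -0.0310289 ]), 'gripper_width': 85.41695778946116}
```

View pics/top0.png

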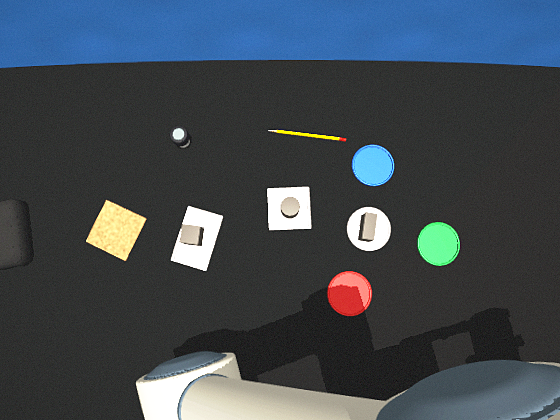

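View pics/side0.png

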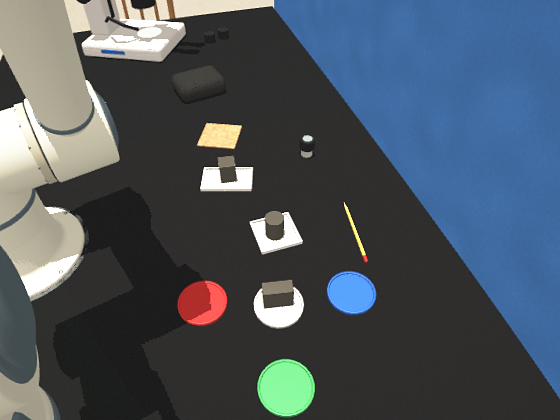

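The top view shows the mat (116,230), oblong tray with block (197,238), square tray with core (289,208) and round tray with slab (369,228). The side view agrees. Next I measure poses by back-projecting the depth.

```bash
cat > h.py <<'E'
from bench import *
import cv2,numpy as np
def world(n,d):
    m=camera_model(n);K=m['intrinsics'];k=m['k1']
    v,u=np.mgrid[0:420,0:560].astype(float)
    pts=np.stack([u.ravel(),v.ravel()],1)[:,None]
    r=cv2.undistortPoints(pts,K,np.array([k,0,0,0.])).reshape(420,560,2)
    P=np.dstack([r*d[...,None],d])
    return (P-m['t'])@m['R']   # R^T (P-t)
def rect(xy):
    c,s,a=cv2.minAreaRect(xy.astype(np.float32)); 
    if s[0]<s[1]: s=(s[1],s[0]);a+=90
    return np.round([*c,*s,(a+90)%180-90],1)
def scan(n,p,d):
    W=world(n,d);z=W[...,2];hsv=cv2.cvtColor(p,cv2.COLOR_RGB2HSV)
    roi=(W[...,0]>250)&(W[...,0]<850)&(abs(W[...,1])<520)&(d>0)
    white=roi&(hsv[...,1]<50)&(hsv[...,2]>150)&(z<25)
    cork=roi&(hsv[...,0]<30)&(hsv[...,1]>70)&(hsv[...,2]>140)&(z<25)
    tops=roi&(z>51)&(z<66)
    for nm,m in(("white",white),("cork",cork),("top",tops)):
        nn,L,S,C=cv2.connectedComponentsWithStats(m.astype(np.uint8))
        for i in range(1,nn):
            if S[i,4]>60:
                q=W[L==i]; print(n,nm,C[i].round(),S[i,4],"rect x y L W ang",rect(q[:,:2]),"zmed",np.median(q[:,2]).round(1),"mean",q[:,:2].mean(0).round(1))
E
python3 - <<'E'
from h import *
for n in("top","side"): scan(n,cv2.imread(f"pics/{n}0.png")[:,:,::-1].copy(),np.load(f"{n}0d.npy"))
E
```

```text
top white [289. 208.] 1444 rect x y L W ang [ 573.5 -107.1  100.4   99.3    2.6] zmed 4.1 mean [ 572.1 -106.8]
top white [198. 239.] 1718 rect x y L W ang [502.9 107.6 134.4  89.7 -15.9] zmed 3.7 mean [500.1 103.1]
top white [369. 229.] 1081 rect x y L W ang [ 526.3 -291.8  101.8  101.4   89.6] zmed 3.8 mean [ 523.9 -291.9]
top cork [116. 230.] 2004 rect x y L W ang [520.  302.4 114.1 111.5  66.4] zmed 3.5 mean [519.2 300.2]
top cork [349. 293.] 1486 rect x y L W ang [ 378.9 -245.3   99.8   98.5   89.4] zmed 4.0 mean [ 379.3 -244.5]
top top [178. 134.] 209 rect x y L W ang [736.  147.6  40.1  37.5 -82.8] zmed 53.8 mean [736.1 147.7]
top top [290. 206.] 307 rect x y L W ang [ 568.4 -107.8   41.9   40.7  -89.8] zmed 57.5 mean [ 568.5 -107.8]
top top [369. 226.] 338 rect x y L W ang [ 524.6 -282.6   60.5   26.8   -9.3] zmed 57.4 mean [ 524.5 -282.2]
top top [190. 234.] 349 rect x y L W ang [504.6 111.8  42.4  41.1  -6.9] zmed 57.4 mean [504.3 111.3]
side white [226. 180.] 960 rect x y L W ang [498.2 104.  135.6  95.1 -13.6] zmed 4.8 mean [497.9  98.8]
side white [276. 235.] 1008 rect x y L W ang [ 571.8 -105.   107.8  101.7  -86.5] zmed 4.7 mean [ 569.4 -117.1]
side white [279. 311.] 1069 rect x y L W ang [ 523.7 -297.1   99.6   91.4  -12.9] zmed 4.3 mean [ 520.7 -307.4]
side cork [219. 135.] 880 rect x y L W ang [516.6 302.7 121.9 114.2  65.7] zmed 4.7 mean [516.4 296. ]
side cork [202. 303.] 1728 rect x y L W ang [ 378.  -245.4  102.4  100.4  -81.4] zmed 4.3 mean [ 376.9 -246.8]
side top [307. 139.] 118 rect x y L W ang [735.6 145.7  39.5  38.6  33.5] zmed 54.8 mean [733.6 144.7]
side top [226. 162.] 209 rect x y L W ang [502.2 108.7  43.6  41.8  83.5] zmed 58.1 mean [501.9 106.3]
side top [274. 219.] 257 rect x y L W ang [ 566.7 -111.5   42.2   41.3   84.7] zmed 58.0 mean [ 566.3 -113.2]
side top [277. 288.] 440 rect x y L W ang [ 523.4 -285.8   60.1   29.    -8.6] zmed 57.6 mean [ 523.  -287.3]
```

```bash
cat > plan.py <<'E'
import sys,numpy as np
from bench import sense
x,y,z,yaw=map(float,sys.argv[1:5]);s=sense();p=s['position'];r=s['ee_rot']
t=np.radians(yaw);wx,wy=x-p[0],y-p[1]
print("clock",round(s['clock'],2),"pos",p.round(1),"rot",r.round(1),"w",round(s['gripper_width'],1),"F",s['ft_force'].round(1))
print("first ay total",round(-((yaw-r[2]+180)%360-180),1),"then dx dy dz cm",np.round([(wx*np.cos(t)+wy*np.sin(t))/10,(p[2]-z)/10,(-wx*np.sin(t)+wy*np.cos(t))/10],2))
E
python3 plan.py 503.5 110.5 180 -187
```

```text
clock 0.1 pos [ 225.2 -582.7  207.2] rot [ -90.1    0.  -158.9] w 85.4 F [-0.1 -0.   0.3]
first ay total 28.1 then dx dy dz cm [-19.17   2.72 -72.19]
```

```bash
python3 -m jog '[{"fingers":1,"ay":9.4},{"fingers":1,"ay":9.4},{"fingers":1,"ay":9.3},{"fingers":1,"dx":-0.7,"dz":-2.5},{"fingers":1,"dx":-1.3,"dz":-5},{"fingers":1,"dx":-1.3,"dz":-5},{"fingers":1,"dx":-1.3,"dz":-5},{"fingers":1,"dx":-1.3,"dz":-5},{"fingers":1,"dx":-1.3,"dz":-5},{"fingers":1,"dx":-1.3,"dz":-5}]' 40
python3 -m jog '[{"fingers":1,"dx":-1.3,"dz":-5},{"fingers":1,"dx":-1.3,"dz":-5},{"fingers":1,"dx":-1.3,"dz":-5},{"fingers":1,"dx":-1.3,"dz":-5},{"fingers":1,"dx":-1.3,"dz":-5},{"fingers":1,"dx":-1.3,"dz":-5},{"fingers":1,"dx":-1.3,"dz":-4},{"fingers":1,"dx":-1,"dz":-2},{"fingers":1}]'
python3 plan.py 503.5 110.5 90 -187
```

```text
clock 0.1 pos [ 225.2 -582.7  207.2] rot [ -90.1    0.  -158.9] w 85.4 F [-0.1 -0.   0.3]
first ay total 28.1 then dx dy dz cm [-19.17  11.72 -72.19]validation failed for argument at $[0]...
validation failed for argument at $[0]...
```

All keys may be required; I'll try full rows.

```bash
python3 -m jog '[{"fingers":1,"dx":0,"dy":0,"dz":0,"ax":0,"ay":9.4,"az":0},{"fingers":1,"dx":0,"dy":0,"dz":0,"ax":0,"ay":9.4,"az":0},{"fingers":1,"dx":0,"dy":0,"dz":0,"ax":0,"ay":9.3,"az":0},{"fingers":1,"dx":-0.7,"dy":0,"dz":-2.5,"ax":0,"ay":0,"az":0},{"fingers":1,"dx":-1.3,"dy":0,"dz":-5,"ax":0,"ay":0,"az":0},{"fingers":1,"dx":-1.3,"dy":0,"dz":-5,"ax":0,"ay":0,"az":0},{"fingers":1,"dx":-1.3,"dy":0,"dz":-5,"ax":0,"ay":0,"az":0},{"fingers":1,"dx":-1.3,"dy":0,"dz":-5,"ax":0,"ay":0,"az":0}]' 40
python3 plan.py 503.5 110.5 180 -187
```

```text
clock: 1.1
position: [311.4, -365.1, 207.5]
ee_rot: [-90.0, -0.0, 173.0]
ft_force: [0.1, -0.1, -0.1]
gripper_width: 85.9
clock 1.1 pos [ 311.4 -365.1  207.5] rot [-90.  -0. 173.] w 85.9 F [ 0.1 -0.1 -0.1]
first ay total 0.0 then dx dy dz cm [-13.27   2.75 -49.55]
```

Works. Continue to above the block.

```bash
python3 -m jog '[{"fingers":1,"dx":-1.3,"dy":0,"dz":-5,"ax":0,"ay":0,"az":0},{"fingers":1,"dx":-1.3,"dy":0,"dz":-5,"ax":0,"ay":0,"az":0},{"fingers":1,"dx":-1.3,"dy":0,"dz":-5,"ax":0,"ay":0,"az":0},{"fingers":1,"dx":-1.3,"dy":0,"dz":-5,"ax":0,"ay":0,"az":0},{"fingers":1,"dx":-1.3,"dy":0,"dz":-5,"ax":0,"ay":0,"az":0},{"fingers":1,"dx":-1.3,"dy":0,"dz":-5,"ax":0,"ay":0,"az":0},{"fingers":1,"dx":-1.3,"dy":0,"dz":-5,"ax":0,"ay":0,"az":0},{"fingers":1,"dx":-1.3,"dy":0,"dz":-5,"ax":0,"ay":0,"az":0},{"fingers":1,"dx":-1.3,"dy":0,"dz":-5,"ax":0,"ay":0,"az":0},{"fingers":1,"dx":-1,"dy":3,"dz":-2.5,"ax":0,"ay":0,"az":0}]'
python3 -m jog '[{"fingers":1,"dx":0,"dy":3,"dz":0,"ax":0,"ay":0,"az":0},{"fingers":1,"dx":0,"dy":3,"dz":0,"ax":0,"ay":0,"az":0},{"fingers":1,"dx":0,"dy":0,"dz":0,"ax":0,"ay":0,"az":0}]'
python3 plan.py 503.5 110.5 15 -187
python3 - <<'E'
from h import *
p,d=capture("side"); cv2.imwrite("pics/side1.png",cv2.resize(p[60:340,100:380,::-1],None,fx=2,fy=2))
E
```

```text
clock: 2.35
position: [496.7, 91.7, 178.6]
ee_rot: [-90.1, 0.2, 173.1]
ft_force: [-0.1, -0.1, 0.2]
gripper_width: 85.2
clock: 2.72
position: [493.4, 89.2, 116.1]
ee_rot: [-90.0, -0.2, 173.0]
ft_force: [0.4, -0.2, 0.7]
gripper_width: 85.6
clock 2.73 pos [493.4  89.2 116.1] rot [-90.   -0.2 173. ] w 85.6 F [ 0.4 -0.2  0.7]
first ay total 0.0 then dx dy dz cm [-0.75 10.11 -2.23]
```

View pics/side1.png

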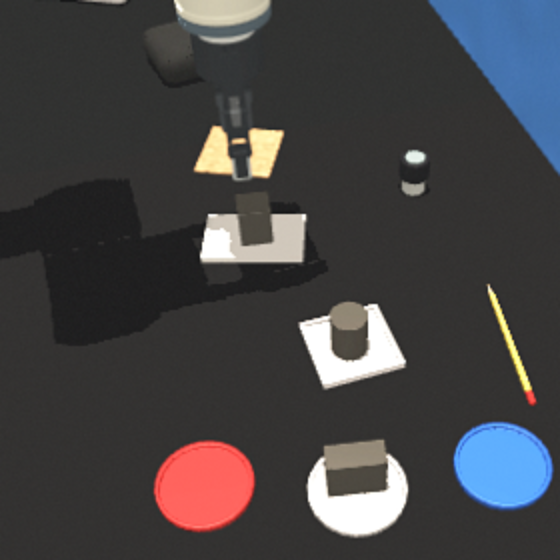

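The gripper (240,175 in the crop) is over the block (255,215). Fine correction, then descend and grip.

```bash
python3 -m jog '[{"fingers":1,"dx":-0.75,"dy":0,"dz":-2.2,"ax":0,"ay":0,"az":0},{"fingers":1,"dx":0,"dy":1,"dz":0,"ax":0,"ay":0,"az":0},{"fingers":1,"dx":0,"dy":2,"dz":0,"ax":0,"ay":0,"az":0},{"fingers":1,"dx":0,"dy":2,"dz":0,"ax":0,"ay":0,"az":0},{"fingers":1,"dx":0,"dy":2,"dz":0,"ax":0,"ay":0,"az":0},{"fingers":1,"dx":0,"dy":2,"dz":0,"ax":0,"ay":0,"az":0},{"fingers":1,"dx":0,"dy":1.1,"dz":0,"ax":0,"ay":0,"az":0},{"fingers":1,"dx":0,"dy":0,"dz":0,"ax":0,"ay":0,"az":0}]'
python3 plan.py 503.5 110.5 15 -187
python3 - <<'E'
from h import *
p,d=capture("side"); cv2.imwrite("pics/side2.png",cv2.resize(p[100:220,160:320,::-1],None,fx=4,fy=4))
E
```

```text
clock: 3.78
position: [504.8, 109.9, 16.6]
ee_rot: [-90.0, -0.0, 173.0]
ft_force: [-1.1, 0.2, 0.3]
gripper_width: 85.4
clock 3.77 pos [504.8 109.9  16.6] rot [-90.  -0. 173.] w 85.4 F [-1.1  0.2  0.3]
first ay total 0.0 then dx dy dz cm [ 0.13  0.16 -0.04]
```

View pics/side2.png

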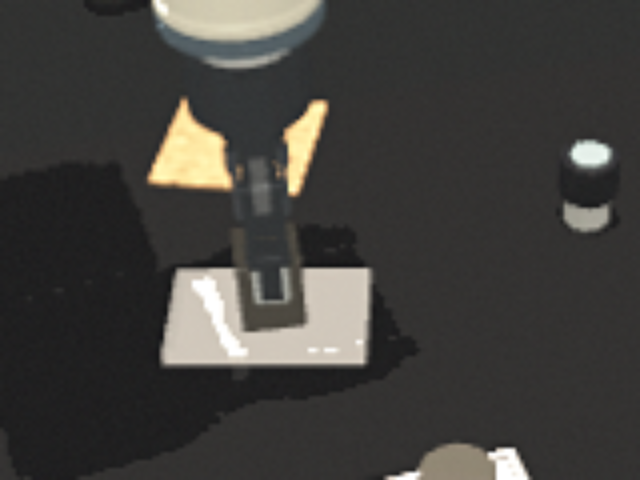

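The near finger (270,285 in the crop) is in front of the block and centred on it. Grip, then lift a little.

```bash
python3 -m jog '[{"fingers":0.4,"dx":0,"dy":0,"dz":0,"ax":0,"ay":0,"az":0},{"fingers":0.3,"dx":0,"dy":0,"dz":0,"ax":0,"ay":0,"az":0},{"fingers":0.3,"dx":0,"dy":0,"dz":0,"ax":0,"ay":0,"az":0},{"fingers":0.3,"dx":0,"dy":0,"dz":0,"ax":0,"ay":0,"az":0},{"fingers":0.3,"dx":0,"dy":0,"dz":0,"ax":0,"ay":0,"az":0},{"fingers":0.3,"dx":0,"dy":0,"dz":0,"ax":0,"ay":0,"az":0},{"fingers":0.3,"dx":0,"dy":0,"dz":0,"ax":0,"ay":0,"az":0},{"fingers":0.3,"dx":0,"dy":0,"dz":0,"ax":0,"ay":0,"az":0}]' 40
python3 plan.py 518.5 302.4 110 -187
```

```text
clock: 4.82
position: [505.3, 110.3, 17.2]
ee_rot: [-90.0, 0.0, 173.0]
ft_force: [-1.4, 0.6, 7.7]
gripper_width: 41.1
clock 4.83 pos [505.3 110.3  17.2] rot [-90.   0. 173.] w 41.1 F [-1.4  0.6  7.7]
first ay total 0.0 then dx dy dz cm [  1.03  -9.28 -19.23]
```

```bash
python3 -m jog '[{"fingers":0.3,"dx":0,"dy":-1,"dz":0,"ax":0,"ay":0,"az":0},{"fingers":0.3,"dx":0,"dy":-2,"dz":0,"ax":0,"ay":0,"az":0},{"fingers":0.3,"dx":0,"dy":-2,"dz":0,"ax":0,"ay":0,"az":0},{"fingers":0.3,"dx":0.2,"dy":-2,"dz":-1,"ax":0,"ay":0,"az":0},{"fingers":0.3,"dx":0.2,"dy":-1,"dz":-2.5,"ax":0,"ay":0,"az":0},{"fingers":0.3,"dx":0.2,"dy":0,"dz":-4,"ax":0,"ay":0,"az":0},{"fingers":0.3,"dx":0.2,"dy":0,"dz":-4,"ax":0,"ay":0,"az":0},{"fingers":0.3,"dx":0.2,"dy":0,"dz":-4,"ax":0,"ay":0,"az":0},{"fingers":0.3,"dx":0,"dy":0,"dz":-2.5,"ax":0,"ay":0,"az":0},{"fingers":0.3,"dx":0,"dy":0,"dz":-1,"ax":0,"ay":0,"az":0}]'
python3 -m jog '[{"fingers":0.3,"dx":0,"dy":0,"dz":0,"ax":0,"ay":0,"az":0},{"fingers":0.3,"dx":0,"dy":0,"dz":0,"ax":0,"ay":0,"az":0}]'
python3 plan.py 520 302.4 17 -187
```

```text
clock: 6.08
position: [518.1, 301.0, 96.9]
ee_rot: [-90.0, 0.0, 173.1]
ft_force: [0.5, 0.9, -3.8]
gripper_width: 41.1
clock: 6.32
position: [518.0, 299.0, 96.7]
ee_rot: [-90.0, -0.0, 173.0]
ft_force: [-0.1, -0.3, -3.0]
gripper_width: 41.1
clock 6.33 pos [518.  299.   96.7] rot [-90.  -0. 173.] w 41.1 F [-0.1 -0.3 -3. ]
first ay total -0.0 then dx dy dz cm [-0.16  7.97 -0.36]
```

```bash
python3 -m jog '[{"fingers":0.3,"dx":-0.15,"dy":1,"dz":-0.35,"ax":0,"ay":0,"az":0},{"fingers":0.3,"dx":0,"dy":2,"dz":0,"ax":0,"ay":0,"az":0},{"fingers":0.3,"dx":0,"dy":2,"dz":0,"ax":0,"ay":0,"az":0},{"fingers":0.3,"dx":0,"dy":1.4,"dz":0,"ax":0,"ay":0,"az":0},{"fingers":0.3,"dx":0,"dy":0.7,"dz":0,"ax":0,"ay":0,"az":0},{"fingers":0.3,"dx":0,"dy":0.4,"dz":0,"ax":0,"ay":0,"az":0},{"fingers":0.3,"dx":0,"dy":0.2,"dz":0,"ax":0,"ay":0,"az":0},{"fingers":0.3,"dx":0,"dy":0.1,"dz":0,"ax":0,"ay":0,"az":0},{"fingers":0.3,"dx":0,"dy":0,"dz":0,"ax":0,"ay":0,"az":0},{"fingers":0.3,"dx":0,"dy":0,"dz":0,"ax":0,"ay":0,"az":0}]'
python3 plan.py 520 302.4 17 -187
```

```text
clock: 7.58
position: [520.1, 303.4, 18.9]
ee_rot: [-90.0, 0.0, 173.0]
ft_force: [-0.5, 0.3, -2.8]
gripper_width: 41.1
clock 7.58 pos [520.1 303.4  18.9] rot [-90.   0. 173.] w 41.1 F [-0.5  0.3 -2.8]
first ay total 0.0 then dx dy dz cm [0.   0.19 0.1 ]
```

```bash
python3 -m jog '[{"fingers":0.3,"dx":0,"dy":0.1,"dz":0,"ax":0,"ay":0,"az":0},{"fingers":0.3,"dx":0,"dy":0.1,"dz":0,"ax":0,"ay":0,"az":0},{"fingers":0.3,"dx":0,"dy":0,"dz":0,"ax":0,"ay":0,"az":0}]'
python3 plan.py 520 302.4 17 -187
```

```text
clock: 7.95
position: [520.1, 303.4, 17.3]
ee_rot: [-90.0, 0.0, 173.0]
ft_force: [-2.6, -1.4, 8.8]
gripper_width: 41.3
clock 7.95 pos [520.1 303.4  17.3] rot [-90.   0. 173.] w 41.3 F [-2.6 -1.4  8.8]
first ay total 0.0 then dx dy dz cm [-0.    0.03  0.1 ]
```

Contact (upward force, 8.8 N). Release and rise.

```bash
python3 -m jog '[{"fingers":0.6,"dx":0,"dy":0,"dz":0,"ax":0,"ay":0,"az":0},{"fingers":0.8,"dx":0,"dy":0,"dz":0,"ax":0,"ay":0,"az":0},{"fingers":1,"dx":0,"dy":0,"dz":0,"ax":0,"ay":0,"az":0},{"fingers":1,"dx":0,"dy":0,"dz":0,"ax":0,"ay":0,"az":0},{"fingers":1,"dx":0,"dy":0,"dz":0,"ax":0,"ay":0,"az":0}]'
python3 -m jog '[{"fingers":1,"dx":0,"dy":-1,"dz":0,"ax":0,"ay":0,"az":0},{"fingers":1,"dx":0,"dy":-3,"dz":0,"ax":0,"ay":0,"az":0},{"fingers":1,"dx":0,"dy":-4,"dz":0,"ax":0,"ay":0,"az":0},{"fingers":1,"dx":0,"dy":-4,"dz":0,"ax":0,"ay":0,"az":0},{"fingers":1,"dx":0,"dy":-2,"dz":0,"ax":0,"ay":0,"az":0},{"fingers":1,"dx":0,"dy":0,"dz":0,"ax":0,"ay":0,"az":0}]'
python3 plan.py 524.5 -283.5 150 -189
python3 - <<'E'
from h import *
p,d=capture("side"); cv2.imwrite("pics/side3.png",cv2.resize(p[60:340,100:380,::-1],None,fx=2,fy=2));scan("side",p,d)
E
```

```text
clock: 8.57
position: [520.0, 303.3, 16.7]
ee_rot: [-90.0, 0.0, 173.0]
ft_force: [0.3, -0.5, -0.5]
gripper_width: 85.6
clock: 9.32
position: [520.9, 303.7, 158.8]
ee_rot: [-90.1, 0.2, 173.0]
ft_force: [-0.3, 0.6, 0.2]
gripper_width: 85.1
clock 9.32 pos [520.9 303.7 158.8] rot [-90.1   0.2 173. ] w 85.1 F [-0.3  0.6  0.2]
first ay total 2.0 then dx dy dz cm [-9.54  0.88 57.94]
side white [227. 179.] 1208 rect x y L W ang [498.6 105.5 136.3  96.8 -13.1] zmed 4.7 mean [499.3 103.2]
side white [276. 235.] 1015 rect x y L W ang [ 572.2 -105.1  107.   101.9  -86.6] zmed 4.7 mean [ 569.6 -117.2]
side white [279. 311.] 1084 rect x y L W ang [ 524.  -297.4  100.4   90.9  -11.3] zmed 4.3 mean [ 520.6 -307.5]
side cork [219. 137.] 617 rect x y L W ang [516.4 302.5 121.2 113.   66. ] zmed 4.8 mean [514.8 286.5]
side cork [202. 303.] 1773 rect x y L W ang [ 376.4 -242.8  105.2  103.2   58.6] zmed 4.3 mean [ 376.3 -245.9]
side top [218. 120.] 141 rect x y L W ang [516.9 300.5  43.9  40.8  84.2] zmed 57.5 mean [517.  296.9]
side top [307. 139.] 121 rect x y L W ang [733.4 144.2  40.2  38.7  37. ] zmed 54.6 mean [733.2 144.2]
side top [274. 219.] 257 rect x y L W ang [ 567.2 -111.2   45.3   40.    74.4] zmed 58.0 mean [ 566.3 -113.3]
side top [277. 288.] 444 rect x y L W ang [ 523.3 -286.3   60.1   30.    -8.2] zmed 57.6 mean [ 522.9 -287.3]
```

View pics/side3.png

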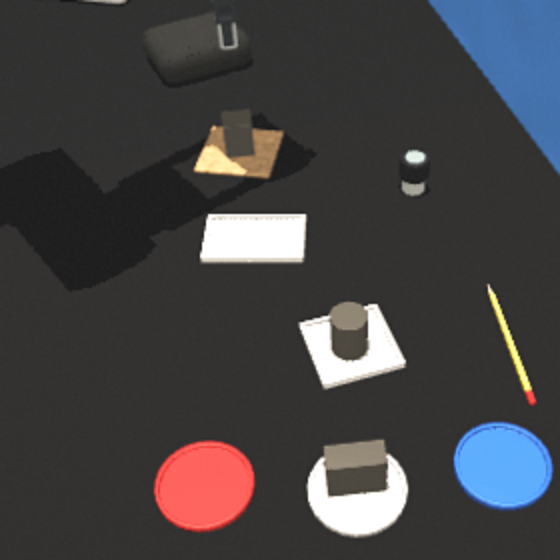

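The block stands upright on the mat (237,132 in the crop). Move to the slab.

```bash
python3 -m jog '[{"fingers":1,"dx":0,"dy":0,"dz":2,"ax":0,"ay":2,"az":0},{"fingers":1,"dx":-0.8,"dy":0,"dz":5,"ax":0,"ay":0,"az":0},{"fingers":1,"dx":-0.8,"dy":0,"dz":5,"ax":0,"ay":0,"az":0},{"fingers":1,"dx":-0.8,"dy":0,"dz":5,"ax":0,"ay":0,"az":0},{"fingers":1,"dx":-0.8,"dy":0,"dz":5,"ax":0,"ay":0,"az":0},{"fingers":1,"dx":-0.8,"dy":0,"dz":5,"ax":0,"ay":0,"az":0},{"fingers":1,"dx":-0.8,"dy":0,"dz":5,"ax":0,"ay":0,"az":0},{"fingers":1,"dx":-0.8,"dy":0,"dz":5,"ax":0,"ay":0,"az":0},{"fingers":1,"dx":-0.8,"dy":0,"dz":5,"ax":0,"ay":0,"az":0},{"fingers":1,"dx":-0.8,"dy":0,"dz":5,"ax":0,"ay":0,"az":0}]'
python3 -m jog '[{"fingers":1,"dx":-0.8,"dy":0,"dz":5,"ax":0,"ay":0,"az":0},{"fingers":1,"dx":-0.8,"dy":0,"dz":4,"ax":0,"ay":0,"az":0},{"fingers":1,"dx":-0.7,"dy":1,"dz":2,"ax":0,"ay":0,"az":0},{"fingers":1,"dx":0,"dy":2,"dz":0,"ax":0,"ay":0,"az":0},{"fingers":1,"dx":0,"dy":2,"dz":0,"ax":0,"ay":0,"az":0},{"fingers":1,"dx":0,"dy":0,"dz":0,"ax":0,"ay":0,"az":0}]'
python3 plan.py 524.5 -283 15 -189
```

```text
clock: 10.62
position: [516.9, -174.3, 155.8]
ee_rot: [-90.0, -0.1, 170.9]
ft_force: [0.8, -0.3, 0.0]
gripper_width: 85.4
clock: 11.38
position: [522.6, -283.3, 104.6]
ee_rot: [-90.1, -0.2, 171.0]
ft_force: [-0.2, 0.3, 0.5]
gripper_width: 85.2
clock 11.38 pos [ 522.6 -283.3  104.6] rot [-90.1  -0.2 171. ] w 85.2 F [-0.2  0.3  0.5]
first ay total 0.0 then dx dy dz cm [-0.18  8.96 -0.06]
```

```bash
python3 -m jog '[{"fingers":1,"dx":-0.2,"dy":1,"dz":0,"ax":0,"ay":0,"az":0},{"fingers":1,"dx":0,"dy":2,"dz":0,"ax":0,"ay":0,"az":0},{"fingers":1,"dx":0,"dy":2,"dz":0,"ax":0,"ay":0,"az":0},{"fingers":1,"dx":0,"dy":2,"dz":0,"ax":0,"ay":0,"az":0},{"fingers":1,"dx":0,"dy":1.2,"dz":0,"ax":0,"ay":0,"az":0},{"fingers":1,"dx":0,"dy":0.6,"dz":0,"ax":0,"ay":0,"az":0},{"fingers":1,"dx":0,"dy":0,"dz":0,"ax":0,"ay":0,"az":0},{"fingers":1,"dx":0,"dy":0,"dz":0,"ax":0,"ay":0,"az":0}]'
python3 -m jog '[{"fingers":0.4,"dx":0,"dy":0,"dz":0,"ax":0,"ay":0,"az":0},{"fingers":0.15,"dx":0,"dy":0,"dz":0,"ax":0,"ay":0,"az":0},{"fingers":0.15,"dx":0,"dy":0,"dz":0,"ax":0,"ay":0,"az":0},{"fingers":0.15,"dx":0,"dy":0,"dz":0,"ax":0,"ay":0,"az":0},{"fingers":0.15,"dx":0,"dy":0,"dz":0,"ax":0,"ay":0,"az":0},{"fingers":0.15,"dx":0,"dy":0,"dz":0,"ax":0,"ay":0,"az":0},{"fingers":0.15,"dx":0,"dy":0,"dz":0,"ax":0,"ay":0,"az":0},{"fingers":0.15,"dx":0,"dy":0,"dz":0,"ax":0,"ay":0,"az":0}]' 40
python3 plan.py 503 107 150 -195
```

```text
clock: 12.38
position: [526.5, -285.0, 19.3]
ee_rot: [-90.0, 0.1, 171.0]
ft_force: [0.5, 0.2, 0.2]
gripper_width: 85.4
clock: 13.38
position: [526.2, -284.9, 18.9]
ee_rot: [-90.0, 0.0, 171.0]
ft_force: [-1.6, 0.2, 6.6]
gripper_width: 27.3
clock 13.38 pos [ 526.2 -284.9   18.9] rot [-90.   0. 171.] w 27.3 F [-1.6  0.2  6.6]
first ay total 6.0 then dx dy dz cm [ 12.38 -13.11 -37.25]
```

```bash
python3 -m jog '[{"fingers":0.15,"dx":0,"dy":-1,"dz":0,"ax":0,"ay":0,"az":0},{"fingers":0.15,"dx":0,"dy":-2,"dz":0,"ax":0,"ay":0,"az":0},{"fingers":0.15,"dx":0,"dy":-3,"dz":0,"ax":0,"ay":0,"az":0},{"fingers":0.15,"dx":0,"dy":-3,"dz":0,"ax":0,"ay":0,"az":0},{"fingers":0.15,"dx":0,"dy":-2,"dz":0,"ax":0,"ay":3,"az":0},{"fingers":0.15,"dx":0,"dy":0,"dz":0,"ax":0,"ay":3,"az":0},{"fingers":0.15,"dx":0.4,"dy":0,"dz":-1.2,"ax":0,"ay":0,"az":0},{"fingers":0.15,"dx":0.8,"dy":0,"dz":-2.4,"ax":0,"ay":0,"az":0},{"fingers":0.15,"dx":1.3,"dy":0,"dz":-4,"ax":0,"ay":0,"az":0},{"fingers":0.15,"dx":1.3,"dy":0,"dz":-4,"ax":0,"ay":0,"az":0}]'
python3 -m jog '[{"fingers":0.15,"dx":1.3,"dy":0,"dz":-4,"ax":0,"ay":0,"az":0},{"fingers":0.15,"dx":1.3,"dy":0,"dz":-4,"ax":0,"ay":0,"az":0},{"fingers":0.15,"dx":1.3,"dy":0,"dz":-4,"ax":0,"ay":0,"az":0},{"fingers":0.15,"dx":1.3,"dy":0,"dz":-4,"ax":0,"ay":0,"az":0},{"fingers":0.15,"dx":1.3,"dy":0,"dz":-4,"ax":0,"ay":0,"az":0},{"fingers":0.15,"dx":1.2,"dy":0,"dz":-3,"ax":0,"ay":0,"az":0},{"fingers":0.15,"dx":0.8,"dy":0,"dz":-2,"ax":0,"ay":0,"az":0},{"fingers":0.15,"dx":0,"dy":0,"dz":0,"ax":0,"ay":0,"az":0},{"fingers":0.15,"dx":0,"dy":0,"dz":0,"ax":0,"ay":0,"az":0}]'
python3 plan.py 503.5 106 19 -195
python3 - <<'E'
from h import *
p,d=capture("top"); cv2.imwrite("pics/top4.png",cv2.resize(p[150:360,60:340,::-1],None,fx=2.5,fy=2.5));scan("top",p,d)
E
```

```text
clock: 14.62
position: [518.5, -160.1, 128.4]
ee_rot: [-90.0, -0.1, 165.1]
ft_force: [1.4, -0.1, -3.1]
gripper_width: 27.1
clock: 15.75
position: [501.1, 100.9, 128.6]
ee_rot: [-90.0, -0.0, 165.1]
ft_force: [0.1, -0.6, -3.0]
gripper_width: 27.0
clock 15.75 pos [501.1 100.9 128.6] rot [-90.   -0.  165.1] w 27.0 F [ 0.1 -0.6 -3. ]
first ay total 0.1 then dx dy dz cm [-0.1  10.96 -0.56]
top white [288. 208.] 1410 rect x y L W ang [ 573.6 -106.7  100.1   98.3    2.7] zmed 4.0 mean [ 572. -106.]
top white [368. 229.] 1481 rect x y L W ang [ 526.2 -290.   102.    98.    -3.2] zmed 3.6 mean [ 525.6 -290.9]
top white [197. 258.] 513 rect x y L W ang [454.7 103.5  71.   50.1 -88.3] zmed 3.8 mean [456.4 104.1]
top cork [118. 248.] 419 rect x y L W ang [485.6 298.2  77.3  49.8  66.1] zmed 3.7 mean [475.4 292.6]
top cork [349. 293.] 1561 rect x y L W ang [ 378.4 -243.4   99.7   99.3  -23. ] zmed 3.9 mean [ 378.3 -243.9]
top top [178. 134.] 215 rect x y L W ang [735.8 148.6  38.1  37.3 -86.2] zmed 53.8 mean [735.5 147.6]
top top [290. 206.] 307 rect x y L W ang [ 568.3 -107.8   42.    40.6  -90. ] zmed 57.4 mean [ 568.4 -107.9]
```

View pics/top4.png

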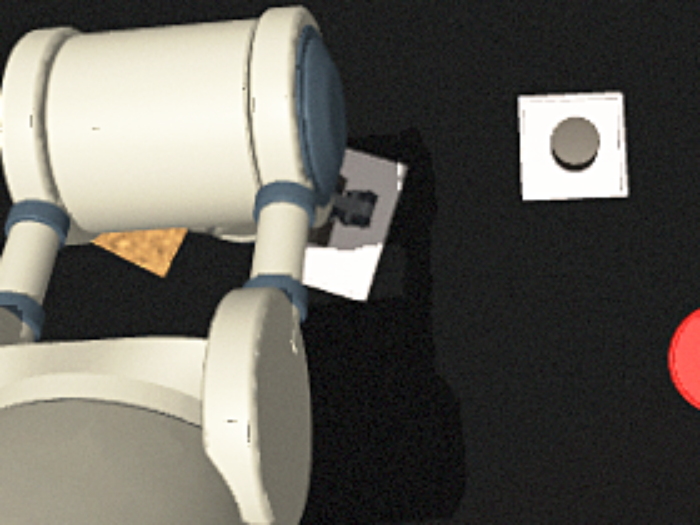

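Top view: arm hides most of the oblong tray, the core still stands in the square tray at (575,142). Lower the slab.

```bash
python3 -m jog '[{"fingers":0.15,"dx":0,"dy":1,"dz":-0.6,"ax":0,"ay":0,"az":0},{"fingers":0.15,"dx":0,"dy":2,"dz":0,"ax":0,"ay":0,"az":0},{"fingers":0.15,"dx":0,"dy":3,"dz":0,"ax":0,"ay":0,"az":0},{"fingers":0.15,"dx":0,"dy":2.5,"dz":0,"ax":0,"ay":0,"az":0},{"fingers":0.15,"dx":0,"dy":1.2,"dz":0,"ax":0,"ay":0,"az":0},{"fingers":0.15,"dx":0,"dy":0.6,"dz":0,"ax":0,"ay":0,"az":0},{"fingers":0.15,"dx":0,"dy":0.3,"dz":0,"ax":0,"ay":0,"az":0},{"fingers":0.15,"dx":0,"dy":0.1,"dz":0,"ax":0,"ay":0,"az":0},{"fingers":0.15,"dx":0,"dy":0,"dz":0,"ax":0,"ay":0,"az":0},{"fingers":0.15,"dx":0,"dy":0,"dz":0,"ax":0,"ay":0,"az":0}]'
python3 plan.py 502.5 107 19 -195
```

```text
clock: 17.05
position: [503.6, 106.4, 22.0]
ee_rot: [-90.0, 0.0, 165.0]
ft_force: [0.1, -0.2, -3.9]
gripper_width: 27.1
clock 17.05 pos [503.6 106.4  22. ] rot [-90.   0. 165.] w 27.1 F [ 0.1 -0.2 -3.9]
first ay total 0.0 then dx dy dz cm [ 0.12  0.3  -0.03]
```

```bash
python3 -m jog '[{"fingers":0.15,"dx":0.1,"dy":0.1,"dz":0,"ax":0,"ay":0,"az":0},{"fingers":0.15,"dx":0,"dy":0.1,"dz":0,"ax":0,"ay":0,"az":0},{"fingers":0.15,"dx":0,"dy":0.1,"dz":0,"ax":0,"ay":0,"az":0},{"fingers":0.15,"dx":0,"dy":0,"dz":0,"ax":0,"ay":0,"az":0}]'
```

```text
clock: 17.55
position: [502.4, 106.6, 18.9]
ee_rot: [-90.0, 0.0, 165.0]
ft_force: [-2.6, 0.9, 4.7]
gripper_width: 27.5
```

Contact (4.7 N). Release, rise, check.

```bash
python3 -m jog '[{"fingers":0.5,"dx":0,"dy":0,"dz":0,"ax":0,"ay":0,"az":0},{"fingers":0.8,"dx":0,"dy":0,"dz":0,"ax":0,"ay":0,"az":0},{"fingers":1,"dx":0,"dy":0,"dz":0,"ax":0,"ay":0,"az":0},{"fingers":1,"dx":0,"dy":0,"dz":0,"ax":0,"ay":0,"az":0},{"fingers":1,"dx":0,"dy":0,"dz":0,"ax":0,"ay":0,"az":0},{"fingers":1,"dx":0,"dy":-1,"dz":0,"ax":0,"ay":0,"az":0},{"fingers":1,"dx":0,"dy":-3,"dz":0,"ax":0,"ay":0,"az":0},{"fingers":1,"dx":0,"dy":-4,"dz":0,"ax":0,"ay":0,"az":0},{"fingers":1,"dx":0,"dy":-3,"dz":0,"ax":0,"ay":0,"az":0},{"fingers":1,"dx":0,"dy":0,"dz":0,"ax":0,"ay":0,"az":0}]'
python3 plan.py 568 -108 100 -177
python3 - <<'E'
from h import *
p,d=capture("side"); cv2.imwrite("pics/side5.png",cv2.resize(p[60:340,100:380,::-1],None,fx=2,fy=2));scan("side",p,d)
E
```

```text
clock: 18.8
position: [503.8, 106.7, 131.3]
ee_rot: [-90.1, 0.2, 165.0]
ft_force: [0.5, 0.0, -0.7]
gripper_width: 85.3
clock 18.8 pos [503.8 106.7 131.3] rot [-90.1   0.2 165. ] w 85.3 F [ 0.5  0.  -0.7]
first ay total -18.0 then dx dy dz cm [-5.29  3.13 21.78]
side white [227. 181.] 830 rect x y L W ang [496.9 102.5 133.8  88.2 -15.4] zmed 4.8 mean [497.5  95. ]
side white [276. 235.] 1012 rect x y L W ang [ 572.1 -104.4  109.4  101.1  -86.9] zmed 4.8 mean [ 569.6 -117.2]
side white [278. 305.] 1806 rect x y L W ang [ 525.7 -288.9  107.5   99.3   76.4] zmed 4.0 mean [ 523.9 -292.5]
side cork [219. 137.] 638 rect x y L W ang [516.4 300.9 118.8 115.1  65.4] zmed 4.7 mean [514.7 288.7]
side cork [202. 303.] 1773 rect x y L W ang [ 377.2 -242.6  106.6  102.2  -73.1] zmed 4.2 mean [ 376.3 -245.9]
side top [307. 139.] 120 rect x y L W ang [733.8 144.8  40.4  40.4   6.7] zmed 54.7 mean [733.  144.5]
side top [224. 163.] 218 rect x y L W ang [499.2 105.7  59.6  32.3 -15.9] zmed 58.1 mean [498.3 103.4]
side top [274. 219.] 259 rect x y L W ang [ 567.1 -111.5   43.    39.9   74.4] zmed 57.8 mean [ 566.4 -113.2]
```

View pics/side5.png

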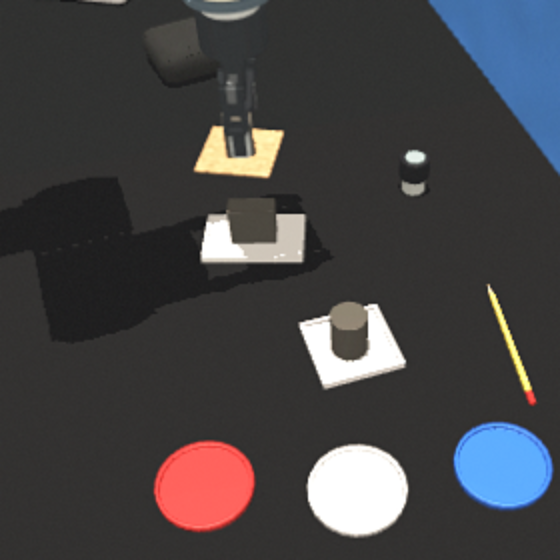

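The slab stands in the middle of the oblong tray (252,220 in the crop). Now the core.

```bash
python3 -m jog '[{"fingers":1,"dx":0,"dy":0,"dz":0,"ax":0,"ay":-9,"az":0},{"fingers":1,"dx":0,"dy":0,"dz":0,"ax":0,"ay":-9,"az":0},{"fingers":1,"dx":-0.6,"dy":0,"dz":2,"ax":0,"ay":0,"az":0},{"fingers":1,"dx":-1,"dy":0,"dz":4.5,"ax":0,"ay":0,"az":0},{"fingers":1,"dx":-1.2,"dy":0,"dz":5,"ax":0,"ay":0,"az":0},{"fingers":1,"dx":-1.2,"dy":0.5,"dz":5,"ax":0,"ay":0,"az":0},{"fingers":1,"dx":-0.8,"dy":1,"dz":3.3,"ax":0,"ay":0,"az":0},{"fingers":1,"dx":-0.5,"dy":1.5,"dz":2,"ax":0,"ay":0,"az":0},{"fingers":1,"dx":0,"dy":0,"dz":0,"ax":0,"ay":0,"az":0},{"fingers":1,"dx":0,"dy":0,"dz":0,"ax":0,"ay":0,"az":0}]'
python3 plan.py 568 -108.5 17 -177
```

```text
clock: 20.1
position: [566.3, -107.2, 98.4]
ee_rot: [-90.0, -0.1, -176.9]
ft_force: [-0.1, -0.4, -0.7]
gripper_width: 85.6
clock 20.1 pos [ 566.3 -107.2   98.4] rot [-9.000e+01 -1.000e-01 -1.769e+02] w 85.6 F [-0.1 -0.4 -0.7]
first ay total 0.1 then dx dy dz cm [-0.16  8.14  0.14]
```

```bash
python3 -m jog '[{"fingers":1,"dx":-0.15,"dy":1,"dz":0.1,"ax":0,"ay":0,"az":0},{"fingers":1,"dx":0,"dy":2,"dz":0,"ax":0,"ay":0,"az":0},{"fingers":1,"dx":0,"dy":2,"dz":0,"ax":0,"ay":0,"az":0},{"fingers":1,"dx":0,"dy":1.8,"dz":0,"ax":0,"ay":0,"az":0},{"fingers":1,"dx":0,"dy":0.9,"dz":0,"ax":0,"ay":0,"az":0},{"fingers":1,"dx":0,"dy":0.4,"dz":0,"ax":0,"ay":0,"az":0},{"fingers":1,"dx":0,"dy":0,"dz":0,"ax":0,"ay":0,"az":0},{"fingers":1,"dx":0,"dy":0,"dz":0,"ax":0,"ay":0,"az":0}]'
python3 -m jog '[{"fingers":0.6,"dx":0,"dy":0,"dz":0,"ax":0,"ay":0,"az":0},{"fingers":0.3,"dx":0,"dy":0,"dz":0,"ax":0,"ay":0,"az":0},{"fingers":0.3,"dx":0,"dy":0,"dz":0,"ax":0,"ay":0,"az":0},{"fingers":0.3,"dx":0,"dy":0,"dz":0,"ax":0,"ay":0,"az":0},{"fingers":0.3,"dx":0,"dy":0,"dz":0,"ax":0,"ay":0,"az":0},{"fingers":0.3,"dx":0,"dy":0,"dz":0,"ax":0,"ay":0,"az":0},{"fingers":0.3,"dx":0,"dy":0,"dz":0,"ax":0,"ay":0,"az":0}]' 40
python3 plan.py 526.5 -290.5 110 -177
```

```text
clock: 21.1
position: [568.7, -109.3, 18.2]
ee_rot: [-90.0, 0.0, -177.0]
ft_force: [-0.1, 0.1, -0.2]
gripper_width: 85.7
clock: 21.98
position: [568.5, -109.3, 18.1]
ee_rot: [-90.0, 0.0, -177.0]
ft_force: [-2.9, -0.8, 7.8]
gripper_width: 42.5
clock 21.98 pos [ 568.5 -109.3   18.1] rot [ -90.    0. -177.] w 42.5 F [-2.9 -0.8  7.8]
first ay total 0.0 then dx dy dz cm [ 5.15 -9.19 17.88]
```

```bash
python3 -m jog '[{"fingers":0.3,"dx":0,"dy":-1,"dz":0,"ax":0,"ay":0,"az":0},{"fingers":0.3,"dx":0,"dy":-2,"dz":0,"ax":0,"ay":0,"az":0},{"fingers":0.3,"dx":0,"dy":-2,"dz":0,"ax":0,"ay":0,"az":0},{"fingers":0.3,"dx":0.3,"dy":-1.5,"dz":1,"ax":0,"ay":0,"az":0},{"fingers":0.3,"dx":0.7,"dy":-0.5,"dz":2.5,"ax":0,"ay":0,"az":0},{"fingers":0.3,"dx":1.2,"dy":0,"dz":4,"ax":0,"ay":0,"az":0},{"fingers":0.3,"dx":1.2,"dy":0,"dz":4,"ax":0,"ay":0,"az":0},{"fingers":0.3,"dx":1,"dy":0,"dz":3.5,"ax":0,"ay":0,"az":0},{"fingers":0.3,"dx":0.5,"dy":0,"dz":2,"ax":0,"ay":0,"az":0},{"fingers":0.3,"dx":0.2,"dy":0,"dz":0.9,"ax":0,"ay":0,"az":0}]'
python3 -m jog '[{"fingers":0.3,"dx":0,"dy":0,"dz":0,"ax":0,"ay":0,"az":0},{"fingers":0.3,"dx":0,"dy":0,"dz":0,"ax":0,"ay":0,"az":0}]'
python3 plan.py 526.5 -291 18 -177
```

```text
clock: 23.22
position: [526.5, -291.6, 87.7]
ee_rot: [-90.0, -0.0, -177.0]
ft_force: [-0.1, 1.0, -1.9]
gripper_width: 42.2
clock: 23.48
position: [527.1, -289.6, 87.7]
ee_rot: [-90.0, -0.0, -176.9]
ft_force: [0.2, 0.2, -1.3]
gripper_width: 42.6
clock 23.48 pos [ 527.1 -289.6   87.7] rot [ -90.    -0.  -176.9] w 42.6 F [ 0.2  0.2 -1.3]
first ay total 0.1 then dx dy dz cm [0.07 6.97 0.13]
```

```bash
python3 -m jog '[{"fingers":0.3,"dx":0.05,"dy":1,"dz":0.1,"ax":0,"ay":0,"az":0},{"fingers":0.3,"dx":0,"dy":2,"dz":0,"ax":0,"ay":0,"az":0},{"fingers":0.3,"dx":0,"dy":1.7,"dz":0,"ax":0,"ay":0,"az":0},{"fingers":0.3,"dx":0,"dy":1,"dz":0,"ax":0,"ay":0,"az":0},{"fingers":0.3,"dx":0,"dy":0.6,"dz":0,"ax":0,"ay":0,"az":0},{"fingers":0.3,"dx":0,"dy":0.3,"dz":0,"ax":0,"ay":0,"az":0},{"fingers":0.3,"dx":0,"dy":0.1,"dz":0,"ax":0,"ay":0,"az":0},{"fingers":0.3,"dx":0,"dy":0,"dz":0,"ax":0,"ay":0,"az":0},{"fingers":0.3,"dx":0,"dy":0,"dz":0,"ax":0,"ay":0,"az":0}]'
python3 plan.py 526.5 -291 18 -177
```

```text
clock: 24.6
position: [526.7, -291.8, 21.0]
ee_rot: [-90.0, 0.0, -177.0]
ft_force: [-0.1, -0.9, -1.5]
gripper_width: 42.5
clock 24.6 pos [ 526.7 -291.8   21. ] rot [ -90.    0. -177.] w 42.5 F [-0.1 -0.9 -1.5]
first ay total 0.0 then dx dy dz cm [ 0.01  0.3  -0.08]
```

```bash
python3 -m jog '[{"fingers":0.3,"dx":0,"dy":0.1,"dz":0,"ax":0,"ay":0,"az":0},{"fingers":0.3,"dx":0,"dy":0.1,"dz":0,"ax":0,"ay":0,"az":0},{"fingers":0.3,"dx":0,"dy":0.1,"dz":0,"ax":0,"ay":0,"az":0},{"fingers":0.3,"dx":0,"dy":0,"dz":0,"ax":0,"ay":0,"az":0}]'
```

```text
clock: 25.1
position: [526.5, -291.7, 18.1]
ee_rot: [-90.0, 0.0, -177.0]
ft_force: [-2.4, 2.3, 8.1]
gripper_width: 42.2
```

Contact. Release, rise, look.

```bash
python3 -m jog '[{"fingers":0.6,"dx":0,"dy":0,"dz":0,"ax":0,"ay":0,"az":0},{"fingers":0.8,"dx":0,"dy":0,"dz":0,"ax":0,"ay":0,"az":0},{"fingers":1,"dx":0,"dy":0,"dz":0,"ax":0,"ay":0,"az":0},{"fingers":1,"dx":0,"dy":0,"dz":0,"ax":0,"ay":0,"az":0},{"fingers":1,"dx":0,"dy":-1,"dz":0,"ax":0,"ay":0,"az":0},{"fingers":1,"dx":0,"dy":-3,"dz":0,"ax":0,"ay":0,"az":0},{"fingers":1,"dx":0,"dy":-4,"dz":0,"ax":0,"ay":0,"az":0},{"fingers":1,"dx":0,"dy":-4,"dz":0,"ax":0,"ay":0,"az":0},{"fingers":1,"dx":0,"dy":-2,"dz":0,"ax":0,"ay":0,"az":0},{"fingers":1,"dx":0,"dy":0,"dz":0,"ax":0,"ay":0,"az":0}]'
python3 plan.py 520 303 150 -187
python3 - <<'E'
from h import *
p,d=capture("top"); cv2.imwrite("pics/top6.png",cv2.resize(p[100:340,60:480,::-1],None,fx=1.8,fy=1.8));scan("top",p,d)
p,d=capture("side"); scan("side",p,d)
E
```

```text
clock: 26.35
position: [527.3, -292.2, 159.8]
ee_rot: [-89.9, 0.2, -177.0]
ft_force: [-0.2, -0.2, -0.4]
gripper_width: 85.4
clock 26.35 pos [ 527.3 -292.2  159.8] rot [ -89.9    0.2 -177. ] w 85.4 F [-0.2 -0.2 -0.4]
first ay total 10.0 then dx dy dz cm [  7.98   0.98 -58.99]
top white [289. 208.] 1727 rect x y L W ang [ 573.1 -106.4   99.5   97.6    2.6] zmed 3.9 mean [ 572.2 -106.5]
top white [199. 236.] 1501 rect x y L W ang [502.8 106.8 132.6  88.1 -16.1] zmed 3.9 mean [505.3 100.5]
top cork [127. 213.] 270 rect x y L W ang [562.5 280.9 109.5  22.8  61. ] zmed 3.1 mean [558.2 273.6]
top top [179. 134.] 214 rect x y L W ang [737.1 147.4  40.3  39.  -30.9] zmed 53.8 mean [735.9 147. ]
top top [378. 228.] 83 rect x y L W ang [ 521.1 -303.1   32.7   14.2  -30.1] zmed 57.0 mean [ 520.5 -301.9]
top top [191. 236.] 334 rect x y L W ang [501.4 108.4  59.9  28.4 -13.5] zmed 57.5 mean [501.4 107.9]
side white [225. 181.] 800 rect x y L W ang [497.9 102.9 135.2  87.9 -16.7] zmed 4.7 mean [493.9  94. ]
side white [265. 236.] 648 rect x y L W ang [ 546.2 -106.6  106.5   49.6  -87.3] zmed 4.7 mean [ 544.  -113.8]
side white [277. 309.] 1113 rect x y L W ang [ 521.8 -293.9  101.    95.4  -29.2] zmed 4.3 mean [ 519.3 -301.7]
side cork [219. 137.] 634 rect x y L W ang [516.5 301.6 118.9 112.   66.2] zmed 4.8 mean [512.4 286.3]
side cork [359. 244.] 70 rect x y L W ang [ 746.6 -179.   132.5    9.7   84.1] zmed 5.4 mean [ 742.1 -195.5]
side cork [202. 303.] 1705 rect x y L W ang [ 375.2 -246.8   99.7   99.3   -2.5] zmed 4.4 mean [ 375.8 -247. ]
side top [217. 120.] 132 rect x y L W ang [516.5 300.7  44.2  40.6  86.2] zmed 57.7 mean [516.2 296.9]
side top [225. 163.] 214 rect x y L W ang [498.8 105.3  58.7  31.7 -13.1] zmed 58.0 mean [498.7 103.3]
side top [279. 291.] 386 rect x y L W ang [ 524.7 -293.5   43.6   42.3   72.8] zmed 57.6 mean [ 524.6 -294.9]
```

View pics/top6.png

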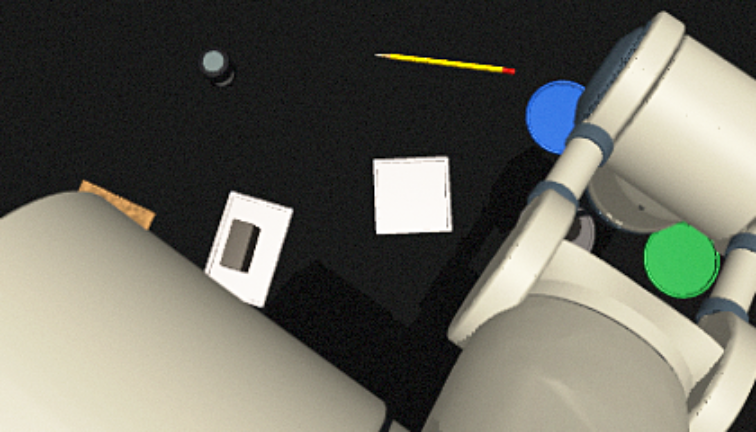

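Top view: slab is centred in the oblong tray (240,246) and the square tray is empty (412,195); the side scan has the core in the round tray. Back to the block.

```bash
python3 -m jog '[{"fingers":1,"dx":0,"dy":0,"dz":0,"ax":0,"ay":10,"az":0},{"fingers":1,"dx":0.3,"dy":0,"dz":-2.5,"ax":0,"ay":0,"az":0},{"fingers":1,"dx":0.6,"dy":0,"dz":-5,"ax":0,"ay":0,"az":0},{"fingers":1,"dx":0.7,"dy":0,"dz":-5,"ax":0,"ay":0,"az":0},{"fingers":1,"dx":0.7,"dy":0,"dz":-5,"ax":0,"ay":0,"az":0},{"fingers":1,"dx":0.7,"dy":0,"dz":-5,"ax":0,"ay":0,"az":0},{"fingers":1,"dx":0.7,"dy":0,"dz":-5,"ax":0,"ay":0,"az":0},{"fingers":1,"dx":0.7,"dy":0,"dz":-5,"ax":0,"ay":0,"az":0},{"fingers":1,"dx":0.7,"dy":0,"dz":-5,"ax":0,"ay":0,"az":0},{"fingers":1,"dx":0.7,"dy":0,"dz":-5,"ax":0,"ay":0,"az":0}]'
python3 -m jog '[{"fingers":1,"dx":0.7,"dy":0,"dz":-5,"ax":0,"ay":0,"az":0},{"fingers":1,"dx":0.7,"dy":0,"dz":-5,"ax":0,"ay":0,"az":0},{"fingers":1,"dx":0.7,"dy":0,"dz":-4,"ax":0,"ay":0,"az":0},{"fingers":1,"dx":0,"dy":1,"dz":-2,"ax":0,"ay":0,"az":0},{"fingers":1,"dx":0,"dy":2,"dz":0,"ax":0,"ay":0,"az":0},{"fingers":1,"dx":0,"dy":2,"dz":0,"ax":0,"ay":0,"az":0},{"fingers":1,"dx":0,"dy":0,"dz":0,"ax":0,"ay":0,"az":0},{"fingers":1,"dx":0,"dy":0,"dz":0,"ax":0,"ay":0,"az":0}]'
python3 plan.py 520 303 17 -187
```

```text
clock: 27.7
position: [519.1, 139.5, 157.0]
ee_rot: [-90.0, -0.1, 173.2]
ft_force: [0.6, -0.5, -0.4]
gripper_width: 85.7
clock: 28.7
position: [519.1, 298.3, 107.9]
ee_rot: [-90.0, -0.0, 173.0]
ft_force: [0.4, -0.0, 0.0]
gripper_width: 85.4
clock 28.7 pos [519.1 298.3 107.9] rot [-90.  -0. 173.] w 85.4 F [ 0.4 -0.   0. ]
first ay total 0.0 then dx dy dz cm [-0.03  9.09 -0.47]
```

```bash
python3 -m jog '[{"fingers":1,"dx":0,"dy":0.5,"dz":-0.45,"ax":0,"ay":0,"az":0},{"fingers":1,"dx":0,"dy":2,"dz":0,"ax":0,"ay":0,"az":0},{"fingers":1,"dx":0,"dy":2,"dz":0,"ax":0,"ay":0,"az":0},{"fingers":1,"dx":0,"dy":2,"dz":0,"ax":0,"ay":0,"az":0},{"fingers":1,"dx":0,"dy":1.5,"dz":0,"ax":0,"ay":0,"az":0},{"fingers":1,"dx":0,"dy":0.9,"dz":0,"ax":0,"ay":0,"az":0},{"fingers":1,"dx":0,"dy":0,"dz":0,"ax":0,"ay":0,"az":0},{"fingers":1,"dx":0,"dy":0,"dz":0,"ax":0,"ay":0,"az":0}]'
python3 -m jog '[{"fingers":0.6,"dx":0,"dy":0,"dz":0,"ax":0,"ay":0,"az":0},{"fingers":0.3,"dx":0,"dy":0,"dz":0,"ax":0,"ay":0,"az":0},{"fingers":0.3,"dx":0,"dy":0,"dz":0,"ax":0,"ay":0,"az":0},{"fingers":0.3,"dx":0,"dy":0,"dz":0,"ax":0,"ay":0,"az":0},{"fingers":0.3,"dx":0,"dy":0,"dz":0,"ax":0,"ay":0,"az":0},{"fingers":0.3,"dx":0,"dy":0,"dz":0,"ax":0,"ay":0,"az":0},{"fingers":0.3,"dx":0,"dy":0,"dz":0,"ax":0,"ay":0,"az":0}]' 40
python3 plan.py 574 -107 130 -177
```

```text
clock: 29.7
position: [520.0, 303.2, 19.2]
ee_rot: [-90.0, 0.0, 173.0]
ft_force: [-0.1, -0.4, 0.1]
gripper_width: 85.2
clock: 30.58
position: [519.8, 303.1, 19.1]
ee_rot: [-90.0, 0.0, 173.0]
ft_force: [-2.0, 0.3, 6.6]
gripper_width: 41.0
clock 30.57 pos [519.8 303.1  19.1] rot [-90.   0. 173.] w 41.0 F [-2.   0.3  6.6]
first ay total -10.0 then dx dy dz cm [ -3.27 -11.09  41.24]
```

```bash
python3 -m jog '[{"fingers":0.3,"dx":0,"dy":-1,"dz":0,"ax":0,"ay":0,"az":0},{"fingers":0.3,"dx":0,"dy":-2,"dz":0,"ax":0,"ay":0,"az":0},{"fingers":0.3,"dx":0,"dy":-3,"dz":0,"ax":0,"ay":0,"az":0},{"fingers":0.3,"dx":0,"dy":-3,"dz":0,"ax":0,"ay":0,"az":0},{"fingers":0.3,"dx":0,"dy":-2,"dz":0,"ax":0,"ay":-5,"az":0},{"fingers":0.3,"dx":0,"dy":0,"dz":0,"ax":0,"ay":-5,"az":0},{"fingers":0.3,"dx":-0.1,"dy":0,"dz":1.2,"ax":0,"ay":0,"az":0},{"fingers":0.3,"dx":-0.2,"dy":0,"dz":2.5,"ax":0,"ay":0,"az":0},{"fingers":0.3,"dx":-0.3,"dy":0,"dz":4,"ax":0,"ay":0,"az":0},{"fingers":0.3,"dx":-0.3,"dy":0,"dz":4,"ax":0,"ay":0,"az":0}]'
python3 -m jog '[{"fingers":0.3,"dx":-0.4,"dy":0,"dz":4,"ax":0,"ay":0,"az":0},{"fingers":0.3,"dx":-0.4,"dy":0,"dz":4,"ax":0,"ay":0,"az":0},{"fingers":0.3,"dx":-0.4,"dy":0,"dz":4,"ax":0,"ay":0,"az":0},{"fingers":0.3,"dx":-0.4,"dy":0,"dz":4,"ax":0,"ay":0,"az":0},{"fingers":0.3,"dx":-0.4,"dy":0,"dz":4,"ax":0,"ay":0,"az":0},{"fingers":0.3,"dx":-0.3,"dy":0,"dz":4,"ax":0,"ay":0,"az":0},{"fingers":0.3,"dx":-0.1,"dy":0,"dz":3,"ax":0,"ay":0,"az":0},{"fingers":0.3,"dx":0,"dy":0,"dz":2,"ax":0,"ay":0,"az":0},{"fingers":0.3,"dx":0,"dy":0,"dz":0,"ax":0,"ay":0,"az":0},{"fingers":0.3,"dx":0,"dy":0,"dz":0,"ax":0,"ay":0,"az":0}]'
python3 plan.py 573.5 -106.5 19 -177
```

```text
clock: 31.82
position: [534.4, 184.9, 128.5]
ee_rot: [-90.0, -0.0, -177.1]
ft_force: [0.2, -0.3, -2.4]
gripper_width: 41.0
clock: 33.08
position: [573.7, -101.0, 128.6]
ee_rot: [-90.0, -0.0, -177.0]
ft_force: [-0.5, -0.0, -1.9]
gripper_width: 40.7
clock 33.08 pos [ 573.7 -101.   128.6] rot [ -90.   -0. -177.] w 40.7 F [-0.5 -0.  -1.9]
first ay total 0.0 then dx dy dz cm [ 0.05 10.96  0.55]
```

```bash
python3 -m jog '[{"fingers":0.3,"dx":0,"dy":1,"dz":0.55,"ax":0,"ay":0,"az":0},{"fingers":0.3,"dx":0,"dy":2,"dz":0,"ax":0,"ay":0,"az":0},{"fingers":0.3,"dx":0,"dy":3,"dz":0,"ax":0,"ay":0,"az":0},{"fingers":0.3,"dx":0,"dy":2.5,"dz":0,"ax":0,"ay":0,"az":0},{"fingers":0.3,"dx":0,"dy":1.2,"dz":0,"ax":0,"ay":0,"az":0},{"fingers":0.3,"dx":0,"dy":0.6,"dz":0,"ax":0,"ay":0,"az":0},{"fingers":0.3,"dx":0,"dy":0.3,"dz":0,"ax":0,"ay":0,"az":0},{"fingers":0.3,"dx":0,"dy":0.1,"dz":0,"ax":0,"ay":0,"az":0},{"fingers":0.3,"dx":0,"dy":0,"dz":0,"ax":0,"ay":0,"az":0},{"fingers":0.3,"dx":0,"dy":0,"dz":0,"ax":0,"ay":0,"az":0}]'
python3 plan.py 573.5 -106.5 19 -177
```

```text
clock: 34.33
position: [574.6, -107.2, 22.0]
ee_rot: [-90.0, 0.0, -177.0]
ft_force: [-0.3, 0.2, -3.1]
gripper_width: 41.2
clock 34.33 pos [ 574.6 -107.2   22. ] rot [ -90.    0. -177.] w 41.2 F [-0.3  0.2 -3.1]
first ay total 0.0 then dx dy dz cm [ 0.1   0.3  -0.08]
```

```bash
python3 -m jog '[{"fingers":0.3,"dx":0,"dy":0.1,"dz":0,"ax":0,"ay":0,"az":0},{"fingers":0.3,"dx":0,"dy":0.1,"dz":0,"ax":0,"ay":0,"az":0},{"fingers":0.3,"dx":0,"dy":0.1,"dz":0,"ax":0,"ay":0,"az":0},{"fingers":0.3,"dx":0,"dy":0,"dz":0,"ax":0,"ay":0,"az":0}]'
```

```text
clock: 34.83
position: [574.4, -107.1, 19.1]
ee_rot: [-90.0, 0.0, -177.0]
ft_force: [-1.7, 1.6, 7.5]
gripper_width: 40.9
```

```bash
python3 -m jog '[{"fingers":0.6,"dx":0,"dy":0,"dz":0,"ax":0,"ay":0,"az":0},{"fingers":0.8,"dx":0,"dy":0,"dz":0,"ax":0,"ay":0,"az":0},{"fingers":1,"dx":0,"dy":0,"dz":0,"ax":0,"ay":0,"az":0},{"fingers":1,"dx":0,"dy":0,"dz":0,"ax":0,"ay":0,"az":0},{"fingers":1,"dx":0,"dy":-1,"dz":0,"ax":0,"ay":0,"az":0},{"fingers":1,"dx":0,"dy":-3,"dz":0,"ax":0,"ay":0,"az":0},{"fingers":1,"dx":0,"dy":-4,"dz":0,"ax":0,"ay":0,"az":0},{"fingers":1,"dx":0,"dy":-5,"dz":0,"ax":0,"ay":0,"az":0},{"fingers":1,"dx":0,"dy":-4,"dz":0,"ax":0,"ay":0,"az":0},{"fingers":1,"dx":1.3,"dy":0,"dz":2.5,"ax":0,"ay":0,"az":0}]'
python3 -m jog '[{"fingers":1,"dx":2.6,"dy":0,"dz":5,"ax":0,"ay":0,"az":0},{"fingers":1,"dx":2.6,"dy":0,"dz":5,"ax":0,"ay":0,"az":0},{"fingers":1,"dx":2.6,"dy":0,"dz":5,"ax":0,"ay":0,"az":0},{"fingers":1,"dx":2.6,"dy":0,"dz":5,"ax":0,"ay":0,"az":0},{"fingers":1,"dx":2.6,"dy":0,"dz":5,"ax":0,"ay":0,"az":0},{"fingers":1,"dx":2.6,"dy":0,"dz":5,"ax":0,"ay":0,"az":0},{"fingers":1,"dx":2.6,"dy":0,"dz":5,"ax":0,"ay":0,"az":0},{"fingers":1,"dx":2.6,"dy":0,"dz":5,"ax":0,"ay":0,"az":0},{"fingers":1,"dx":1.3,"dy":0,"dz":2.5,"ax":0,"ay":0,"az":0},{"fingers":1,"dx":0,"dy":0,"dz":0,"ax":0,"ay":0,"az":0}]'
python3 -m jog '[{"fingers":1,"dx":0,"dy":0,"dz":0,"ax":0,"ay":0,"az":0},{"fingers":1,"dx":0,"dy":0,"dz":0,"ax":0,"ay":0,"az":0}]'
python3 - <<'E'
from h import *
p,d=capture("top"); cv2.imwrite("pics/top7.png",p[:,:,::-1]);scan("top",p,d)
p,d=capture("side");  cv2.imwrite("pics/side7.png",cv2.resize(p[60:340,100:380,::-1],None,fx=2,fy=2))
E
```

```text
clock: 36.08
position: [564.7, -132.6, 192.8]
ee_rot: [-89.9, 0.4, -176.9]
ft_force: [0.9, -0.2, -0.7]
gripper_width: 85.4
clock: 37.33
position: [363.2, -570.5, 189.0]
ee_rot: [-90.0, 0.0, -177.1]
ft_force: [-0.0, 0.2, 0.7]
gripper_width: 85.4
clock: 37.58
position: [365.1, -567.9, 189.0]
ee_rot: [-90.0, 0.0, -176.9]
ft_force: [0.8, 0.8, -0.8]
gripper_width: 85.1
top white [288. 209.] 1331 rect x y L W ang [ 573.7 -106.5  100.7   98.     2.8] zmed 4.0 mean [ 570.  -106.4]
top white [197. 238.] 1648 rect x y L W ang [502.8 107.5 132.7  88.7 -15.8] zmed 3.9 mean [500.8 103.8]
top white [367. 229.] 1083 rect x y L W ang [ 526.4 -290.   101.9   98.2   -3.1] zmed 4.0 mean [ 523.5 -288.7]
top cork [115. 230.] 2056 rect x y L W ang [519.3 301.4 111.7 109.7  66.1] zmed 3.5 mean [518.9 300.4]
top cork [360. 282.] 292 rect x y L W ang [ 407.7 -268.9   60.9   31.8   30.4] zmed 4.1 mean [ 402.7 -268.8]
top top [178. 134.] 222 rect x y L W ang [736.1 147.5  39.8  38.2 -88.1] zmed 53.8 mean [735.6 147.7]
top top [289. 204.] 360 rect x y L W ang [ 573.9 -106.1   42.6   41.8    4.9] zmed 57.5 mean [ 573.7 -105.8]
top top [373. 225.] 301 rect x y L W ang [ 526.5 -290.4   42.    40.1  -45.3] zmed 57.5 mean [ 526.  -290.2]
top top [191. 236.] 335 rect x y L W ang [501.3 108.5  59.7  28.8 -12.9] zmed 57.3 mean [501.4 107.8]
```

View pics/top7.png

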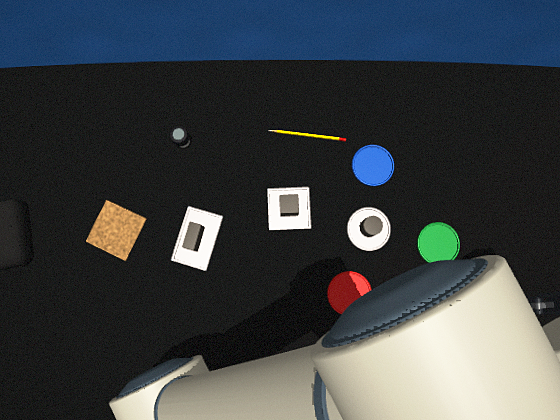

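View pics/side7.png

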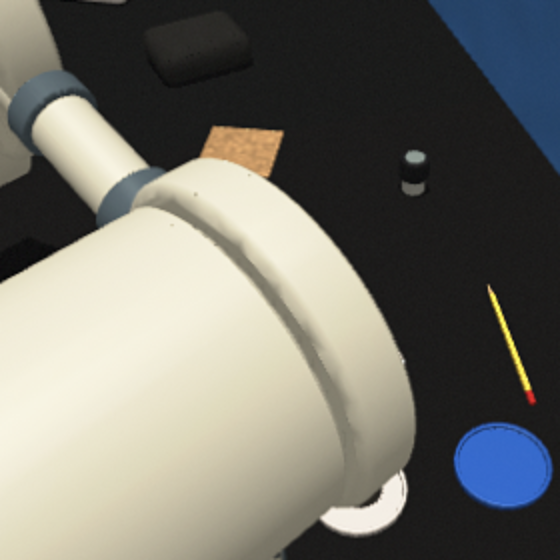

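The top view shows all three specimens centred in their trays: core (371,227), block (289,204), slab (193,236). Top faces measure 57.3–57.5 mm. The side view is mostly blocked by the arm, but the eyepiece and pencil have not moved.

```bash
python3 -c "from bench import hand_in;print(hand_in())"
```

```text
the job is handed in; nothing more can be done
None
```

I moved the block to the cork mat, the slab to the oblong tray, the core to the round tray, and the block from the mat to the square tray. Then I retreated the arm and handed the job in at about 37.7 s, with no verdict reported.

The last top-camera measurements, taken with the arm withdrawn, put every specimen well inside the 15 mm limit:

| Specimen | Tray | Offset from tray centre | Top-face height (58 mm expected) |
|---|---|---|---|
| Core | round | about 0.5 mm | 57.5 mm |
| Block | square | about 0.5 mm | 57.5 mm |
| Slab | oblong | about 2 mm | 57.3 mm |

- **Bystanders:** the eyepiece and pencil appear in the same place in the pictures as at the start.
- **Camera disagreement:** the side camera read positions about 3 mm off the top camera and the tool position, near its stated calibration. I relied on the top camera.
- **Not checked:** the arm blocked the final side view, so I have no last side-on look. Earlier side scans showed the slab and core upright after placing. The block's upright stance in the square tray rests on the top view alone.

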